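# Clear and touch-open a compartment of the counter case

### The job

A soap bar is lying on one of the two sprung lids of the wooden counter case. Without picking it up, push the bar sideways along the top until it lies wholly on the fixed cork ledge in the middle, off both lids; then press down near the front edge of the lid it was lying on until the touch catch lets go, and draw back so that the lid springs ajar and stays so. Touch and push only, do not grip or lift anything; the other lid stays shut with its tin in place, and the bar, stamp, price card and other things stay where they belong.

Things in the scene. Friction and masses are not known exactly. Their poses are not given: they have to be found in the camera images.
- case: low wooden counter case with two paler lids, fixed on the table, 186 (x) x 358 (y) x 85 mm high. Origin at table height, 5 mm behind the middle of its depth; x points to its back, y to its left, z up. Across its top: left lid (y = 67 to 167 mm), fixed ledge (y = -65 to 65), right lid (y = -167 to -67). Lids run from x = -85 to 64 mm, tops at z = 86 mm, 1 mm above ledge and rim
- ledge (a point): centre of the top of the fixed cork-faced ledge between the lids (130 mm wide in y, 156 mm in x, 85 mm above the table), axes as the case's
- lid_left_front (a point): point on the top of the left lid (+y side), midway across it and 25 mm behind its front edge, 125 mm ahead of its hinge: a good place to press. Moves with the lid
- lid_right_front (a point): the same point on the top of the right lid (-y side)
- lid_left (a joint): angle of the left lid (rad), hinged along its rear edge: 0 shut, latched, level. Pressed in about 5 mm at the front (some 6 to 8 N; hard stop at about 7 mm, -0.055 rad) the catch lets go; once the finger draws back, the spring lifts the lid gently to its stop at 0.5 rad, the front edge then some 70 mm up. The catch does not take hold again
- lid_right (a joint): the same for the right lid
- soap_center (a point): centre of the soap bar in its paper band, 52 x 78 x 24 mm, about 0.11 kg, lying flat on one of the lids with its long side (own y axis) roughly front to back; own z up. It slides freely over the tops
- tin_center (a point): centre of the round flat balm tin, 54 mm across, 21 mm high, lying on the other lid; it stays there
- stamp: rubber stamp, 30 x 42 x 66 mm, standing on the table in front of the case; origin under its centre; leave it alone
- card: price card in a wooden block, 20 x 75 x 61 mm, standing on the table in front of the case; origin under its centre; leave it alone
- spare_soap: another banded soap bar, 52 x 78 x 24 mm, lying on the table in front of the case; origin under its centre; leave it alone
Not all that is in view belongs to the job. Leave any yellow look-alike of the part that bears soap_center alone.

How it is judged (in metres and radians):
On the way, in this order (a step that is already met when the one before it is completed fails the run):
1. the soap bar lies on the ledge, clear of both lids, and both lids are still shut (y of soap_center in the frame of case between -0.045 and 0.045 m and x of soap_center in the frame of case between -0.1 and 0.08 m and z of soap_center in the frame of case between 0.09 and 0.106 m and contact force between soap_bar and lid_left below 0.05 N and contact force between soap_bar and lid_right below 0.05 N and value of joint each of lid_left, lid_right below 0.03 rad), for 0.2 s.
2. the lid the bar was lying on (the one without the tin) has sprung ajar (((y of tin_center in the frame of case below 0 m and value of joint lid_left above 0.3 rad and value of joint lid_right below 0.03 rad) or (y of tin_center in the frame of case above 0 m and value of joint lid_right above 0.3 rad and value of joint lid_left below 0.03 rad))), for 0.2 s.
At the end, for the whole second after the job is handed in: The soap bar lies flat and still on the middle ledge (its centre within 45 mm of the ledge's midline) and touches neither lid; the lid it had been lying on stands ajar by more than 0.4 rad and is still; the lid with the tin is shut (under 0.03 rad) (y of soap_center in the frame of case between -0.045 and 0.045 m and x of soap_center in the frame of case between -0.1 and 0.08 m and z of soap_center in the frame of case between 0.09 and 0.106 m and contact force between soap_bar and lid_left below 0.05 N and contact force between soap_bar and lid_right below 0.05 N and angle between soap_center's own z axis and vertical below 0.1 rad and linear speed of soap_bar below 0.01 m/s and ((y of tin_center in the frame of case below 0 m and value of joint lid_left above 0.4 rad and value of joint lid_right below 0.03 rad) or (y of tin_center in the frame of case above 0 m and value of joint lid_right above 0.4 rad and value of joint lid_left below 0.03 rad)) and velocity of joint each of lid_left, lid_right below 0.05 rad/s).
It fails at once if the soap bar is lifted more than 20 mm off the case or knocked off it (z of soap_center in the frame of case above 0.118 m or z of soap_center in the frame of case below 0.075 m).
It fails at once if the fingers are put astride the soap bar, as for a grasp (distance between the grasp point and soap_center below 0.018 m).
It fails at once if a lid opens with the soap bar still on it ((y of soap_center in the frame of case above 0.067 m and value of joint lid_left above 0.08 rad) or (y of soap_center in the frame of case below -0.067 m and value of joint lid_right above 0.08 rad)).
It fails at once if the lid with the tin on it is opened ((y of tin_center in the frame of case above 0 m and value of joint lid_left above 0.05 rad) or (y of tin_center in the frame of case below 0 m and value of joint lid_right above 0.05 rad)).
It fails at once if the tin is moved more than 20 mm, or the stamp, the price card or the spare soap more than 30 mm (distance of tin_center from where it was at the start of the episode above 0.02 m or distance of any of stamp, card, spare_soap from where it was at the start of the episode above 0.03 m).
It also fails if it takes over 38 s, if anything falls off the work surface, if the arm or the gripper's body presses on something with over 40 N, if the wrist force passes 120 N, or if a joint passes its speed limit or range.

### The arm

A 6-joint arm with a two-finger parallel gripper is mounted at the origin on a cart in front of the work surface, level with it; the furniture and walls round the work are solid. World frame = base frame: x ahead of the robot, y to its left, z up, the work surface at z = 0. Lengths are in mm, angles in rad, forces in N, time in s.
With the tool pointing down it reaches from about 400 to 925 mm from the base axis. Payload 12.5 kg.
Tool frame: the origin (TCP) lies between the finger pads; the fingertips stand 19 mm ahead of it and the grasp point (between the pads) is the TCP (env.tips_ahead is the distance from the TCP to the fingertips, in mm); z points along the fingers, y is the line along which they close (so a half turn about z gives the same grasp; the last joint's range is limited). The gripper opens to 95 mm and grips with 3 to 60 N. Pads are 20 mm wide; open, the fingers measure 119 mm over their backs; the gripper's body (75 mm by 180 mm) begins 59 mm behind the grasp point.
Start: joints at [-1.226, 0.491, 1.559, -0, 1.092, -0.106], TCP at [272.327, -562.568, 233.661] pointing down, gripper open.
Joint ranges: [-3.1, 3.1], [-0.84, 2.19], [0.05, 2.79], [-1.13, 4.28], [0.06, 2.93], [-2.69, 2.69]. Speed limits (rad/s): [2.22, 2.22, 2.79, 3.14, 3.14, 3.14].

### API

Orientations are given as [roll, pitch, yaw] about the fixed x, y, z axes, in that order (R = Rz(yaw) Ry(pitch) Rx(roll)).
In Python, from cell import env gives the robot as it stands.
- The arm moves only by the shell command python3 -m crank 'ROWS'. ROWS is JSON, a list of rows, each a list of 5 numbers: the shift along the tool's x, y, z in mm, then the turn about the tool's z in degrees, then the finger opening in mm, from 0 to 95.1. In form: [[dx, dy, dz, yaw, grip], ...]. A call has 1 to 10 rows; each row is the pose to reach, as a shift and turn from the pose commanded when the call began, along the tool's axes at that moment; what a row does not reach only later rows make up. A row lasts 1/12 s, in which the tool goes at most 41.7 mm and 7.16 degrees, less where a joint would pass 70% of its speed; a pose out of reach is approached as far as the arm can. A call with a gripper value outside its range is refused whole. The fingers move at their own pace and stop on an object; the grip force is fixed at half the most. Time passes only in rows, so rows that repeat a pose let the fingers close. It gives the time, the measured TCP pose, the force, the opening and the grip force at its end, in the units of the state.
- env.state(): the state, without advancing time (a new reading comes with each control period).
- env.read_camera(name): name is "scene" or "top" or "wrist"; returns a dict with "img" (400x640x3 uint8, blue, green, red), "K" (3x3 intrinsics, pixels), "pose" (4x4, takes a point from camera to world coordinates). Camera axes: x right, y down, z forward; pixel columns grow to the right and rows downward; lengths in mm; the calibration is good to about 2 mm. A picture is of the moment at which its call begins. There is no depth.
- env.job_done(): hands the job in; it is judged then, once.
The state is a dict: "t": time; "joints": joint angles; "qvel": joint speeds; "tau": joint torques, N m; "eef_pos": TCP position; "tcp_rot": TCP orientation; "ft_force": force on the tool from outside, world axes, zero at the start; "moment": the same for the moment, N m; "opening": opening from 0.0 (shut) to 1.0 (fully open); "grip_force": force on a finger pad.
Only numpy, scipy, OpenCV 4.12 (cv2) and the standard library are available. Lean on these libraries where they do the work, as an engineer would, in place of code of your own. Each camera call takes 0.05 s, during which the arm holds its last target. There are 200 camera calls.

## Working session

There is one attempt and no reset: what is moved stays moved. The work goes in short steps, Python scripts to look and compute and a shell command to move; the robot and the scene stay as the last step left them, time stands still between calls to the robot, and variables do not carry over. Pictures are saved under pics/ and viewed, at most 10 in all, crops included, and the job is handed in when it is done.

```bash
mkdir -p pics
cat > h.py <<'E'
import numpy as np, cv2
from cell import env
def snap(cam,name):
    c=env.read_camera(cam); cv2.imwrite(f'pics/{name}.png',c['img']); np.savez(f'pics/{name}.npz',K=c['K'],pose=c['pose'])
def w(name,u,v,z):
    d=np.load(f'pics/{name}.npz'); T=d['pose']; r=T[:3,:3]@np.linalg.solve(d['K'],[u,v,1]); o=T[:3,3]
    return (o+r*(z-o[2])/r[2]).round(1)
E
python3 - <<'E'
from h import *
snap('top','top1'); snap('scene','scene1'); s=env.state(); print(s)
E
```

```text
{'t': 0.1, 'joints': array([-1.22556235e+00,  4.91473505e-01,  1.55938703e+00, -1.66520066e-05,
        1.09169508e+00, -1.05607598e-01]), 'qvel': array([ 0.00037708, -0.00157729, -0.0002613 ,  0.00130427,  0.00104511,
       -0.00023312]), 'tau': array([ 2.84202877e-03, -6.13625336e+01, -2.58605111e+01,  6.94022002e-02,
        4.70105815e-02, -4.15643490e-05]), 'eef_pos': array([ 272.27329205, -562.35938405,  233.13669616]), 'tcp_rot': array([-3.14063349e+00, -8.68202378e-05,  4.50849217e-01]), 'ft_force': array([-0.50930838, -0.64030648, -0.55685458]), 'moment': array([-0.02699226,  0.00169898, -0.01699658]), 'grip_force': 0.0, 'opening': 0.9968947293532748}
```

View pics/top1.png

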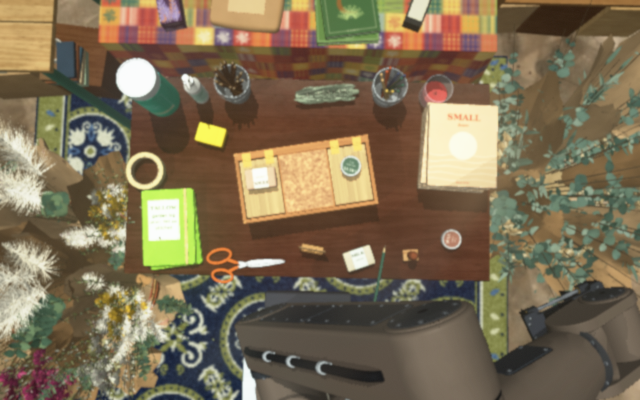

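View pics/scene1.png

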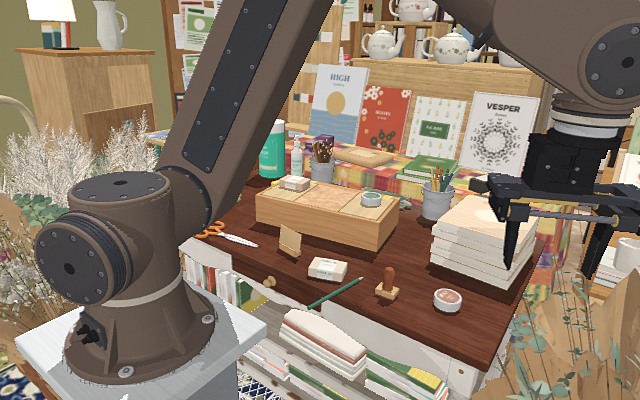

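The candidates for the bar are the pale bar on the left lid at top (262,178), the spare soap on the table at (358,258), and the yellow block at (210,133). By the description I choose the one on the lid. The tin is on the right lid at (351,166). Next is a close crop to check.

Run:
```python
import cv2
i=cv2.imread('pics/top1.png')[125:235,225:385]
cv2.imwrite('pics/c1.png',cv2.resize(i,None,fx=5,fy=5,interpolation=cv2.INTER_CUBIC))
```

```text
(no output)
```

View pics/c1.png

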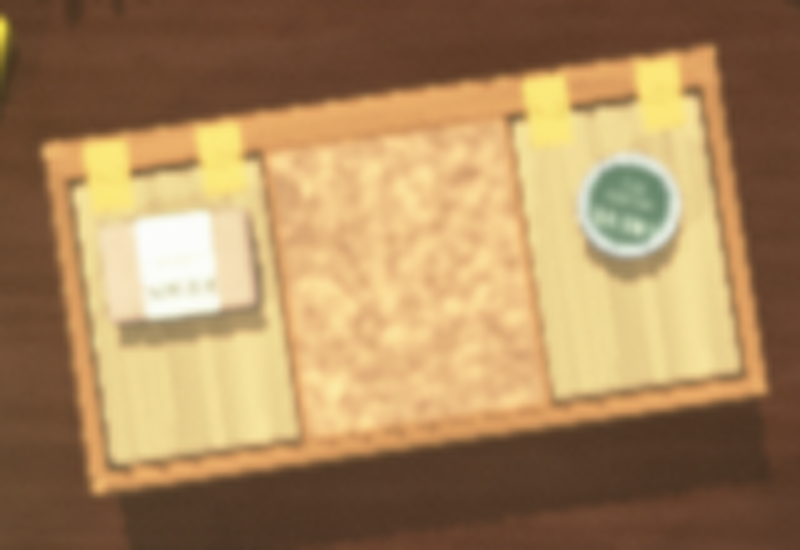

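The crop shows the bar on the left lid, centred at crop (180,265), with its long side actually running left to right. The case-top corners are at crop (42,145), (713,47), (767,393) and (95,492), and the tin is at (630,207).

```bash
cat >> h.py <<'E'
def P(x,y,z): return w('top1',225+(x+.5)/5-.5,125+(y+.5)/5-.5,z)
E
python3 - <<'E'
from h import *
C=np.array([P(*p,85) for p in [(42,145),(713,47),(767,393),(95,492)]]); print(C)
ctr=C.mean(0); ey=(C[0]+C[3]-C[1]-C[2])[:2]; print(np.linalg.norm(ey)/2); yaw=np.arctan2(-ey[0],ey[1]); ex=np.array([np.cos(yaw),np.sin(yaw)]); ey=np.array([-ex[1],ex[0]])
print((C[0]+C[1]-C[2]-C[3])/2)
o=ctr[:2]+0*ex; o=o+5*ex*-0 
o=ctr[:2]+5*ex if False else ctr[:2]
for s in(0,):
  o=ctr[:2]
print('ctr',ctr,'yaw',np.degrees(yaw))
c=lambda p:(np.round([(p[:2]-o)@ex,(p[:2]-o)@ey],1))
B=[P(*p,110) for p in [(98,223),(250,208),(257,303),(118,325)]]
print('bar',[c(b) for b in B],B)
print('tin',c(P(630,207,107)))
print('lidL front corners',c(P(110,466,86)),c(P(299,440,86)),'rear',c(P(262,155,86)))
s=env.state();print(s['eef_pos'],s['tcp_rot'])
for n,u,v in [('stamp',410,255),('card',312,250),('spare',358,258)]: print(n,w('top1',u,v,30))
E
```

```text
[[ 627.2  189.6   85. ]
 [ 687.5 -163.2   85. ]
 [ 504.8 -194.4   85. ]
 [ 445.4  155.9   85. ]]
356.6082234049013
[182.25  32.45   0.  ]
ctr [566.225  -3.025  85.   ] yaw 9.661746585526725
bar [array([ 43.6, 152.7]), array([39.9, 74.2]), array([-9.4, 77.5]), array([-10.1, 149.8])] [array([583.6, 154.8, 110. ]), array([593.1,  76.8, 110. ]), array([544. ,  71.8, 110. ]), array([531.1, 142.9, 110. ])]
tin [  12.2 -120. ]
lidL front corners [-80.2 167.2] [-81.2  67.7] rear [70.2 65.8]
[ 272.27329205 -562.35938405  233.13669616] [-3.14063349e+00 -8.68202378e-05  4.50849217e-01]
stamp [ 368.6 -290.3   30. ]
card [376.5 -23.5  30. ]
spare [ 357.5 -149.    30. ]
```

```bash
cat >> h.py <<'E'
YAW=np.radians(9.66); EX=np.array([np.cos(YAW),np.sin(YAW)]); EY=np.array([-EX[1],EX[0]]); CT=np.array([566.2,-3.0])
def cw(x,y): return CT+x*EX+y*EY   # case-middle frame -> world
def wc(p): d=np.array(p[:2])-CT; return np.round([d@EX,d@EY],1)
def shift(x,y,z):
    s=env.state(); a=s['tcp_rot'][2]; d=cw(x,y)-s['eef_pos'][:2]
    return np.round([d@[np.cos(a),np.sin(a)],d@[np.sin(a),-np.cos(a)],s['eef_pos'][2]-z,np.degrees(a)-99.66],1)
def st():
    s=env.state(); print(round(s['t'],2),wc(s['eef_pos']),s['eef_pos'][2].round(1),np.degrees(s['tcp_rot']).round(1),s['ft_force'].round(1),s['opening'])
E
python3 -c "
from h import *
st(); print(shift(16,180,170),cw(16,180))"
```

```text
0.1 [-383.6 -502.1] 233.1 [-179.9   -0.    25.8] [-0.5 -0.6 -0.6] 0.9968947293532748
[ 573.8 -543.8   63.1  -73.8] [551.76891992 177.1325732 ]
```

```bash
python3 -m crank '[[574,-544,0,-73.8,20],[574,-544,0,-73.8,20],[574,-544,0,-73.8,20],[574,-544,0,-73.8,20],[574,-544,0,-73.8,20],[574,-544,0,-73.8,20],[574,-544,0,-73.8,20],[574,-544,0,-73.8,20],[574,-544,0,-73.8,20],[574,-544,0,-73.8,20]]'; python3 -c "
from h import *
st(); print(shift(16,180,150))"
```

```text
t: 0.93
eef_pos: [419.8, -170.9, 233.6]
tcp_rot: [-3.142, 0.0, 1.707]
ft_force: [0.6, -0.2, 0.1]
opening: 0.353
grip_force: 0.0
0.93 [-172.5 -140.9] 233.6 [-180.     0.    97.8] [ 0.6 -0.2  0.1] 0.3532395680236784
[326.9 177.9  83.6  -1.9]
```

```bash
python3 -m crank '[[327,178,0,-1.9,20],[327,178,0,-1.9,20],[327,178,0,-1.9,20],[327,178,0,-1.9,20],[327,178,0,-1.9,20],[327,178,0,-1.9,20],[327,178,0,-1.9,20],[327,178,0,-1.9,20],[327,178,0,-1.9,20],[327,178,0,-1.9,20]]'; python3 -c "
from h import *
st(); print(shift(16,180,150))"
```

```text
t: 1.77
eef_pos: [555.1, 179.7, 233.0]
tcp_rot: [3.141, -0.001, 1.738]
ft_force: [0.2, -0.9, -0.3]
opening: 0.213
grip_force: 0.0
1.77 [ 19.7 182. ] 233.0 [ 1.80e+02 -1.00e-01  9.96e+01] [ 0.2 -0.9 -0.3] 0.21300238229513246
[-2.  -3.7 83.  -0.1]
```

Now descend beside the bar's outer end (TCP z ≈ 112), then look.

```bash
python3 -m crank '[[-3,-4,40,0,20],[-3,-4,80,0,20],[-3,-4,105,0,20],[-3,-4,115,0,20],[-3,-4,121,0,20],[-3,-4,121,0,20],[-3,-4,121,0,20]]'; python3 -c "
from h import *
snap('wrist','w1');snap('top','t2')
a=cv2.imread('pics/w1.png');b=cv2.resize(cv2.imread('pics/t2.png')[125:235,225:385],None,fx=4,fy=4)
cv2.imwrite('pics/w1b.png',np.vstack([cv2.resize(a,(480,300)),cv2.resize(b,(480,300))[:300]]))
st()"
```

```text
t: 2.35
eef_pos: [551.0, 170.9, 113.8]
tcp_rot: [3.14, 0.0, 1.734]
ft_force: [-0.7, -0.2, 0.6]
opening: 0.211
grip_force: 0.0
2.45 [ 14.2 174. ] 114.2 [179.9   0.   99.3] [ 0.3  0.1 -0.5] 0.20992440063212794
```

View pics/w1b.png

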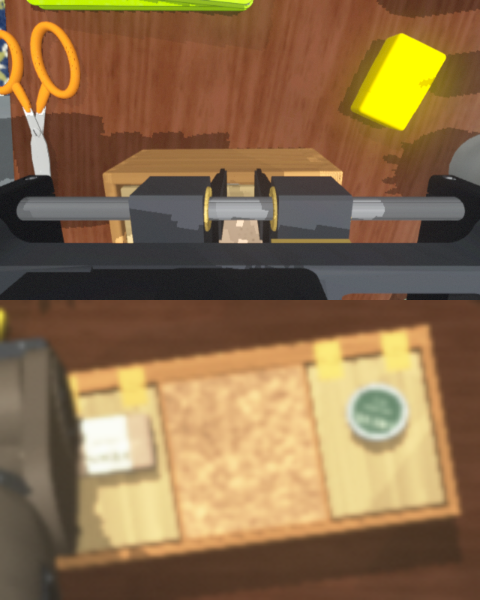

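The picture shows the fingers just beyond the bar's outer end, and the bar (lower view at (115,445)) has not moved. Pushing towards the ledge.

```bash
python3 -m crank '[[-4,0,2,0,20],[-9,0,2,0,20],[-15,0,2,0,20],[-21,0,2,0,20],[-27,0,2,0,20],[-33,0,2,0,20],[-39,0,2,0,20],[-45,0,2,0,20],[-51,0,2,0,20],[-56,0,2,0,20]]'; python3 -m crank '[[-6,0,0,0,20],[-12,0,0,0,20],[-18,0,0,0,20],[-24,0,0,0,20],[-30,0,0,0,20],[-35,0,0,0,20],[-39,0,0,0,20],[-42,0,0,0,20],[-44,0,0,0,20],[-45,0,0,0,20]]'; python3 -c "
from h import *
st();snap('top','t3');cv2.imwrite('pics/t3b.png',cv2.resize(cv2.imread('pics/t3.png')[125:235,225:385],None,fx=5,fy=5,interpolation=2))"
```

```text
t: 3.28
eef_pos: [559.5, 114.9, 110.6]
tcp_rot: [-3.142, 0.0, 1.734]
ft_force: [0.1, 0.9, 1.0]
opening: 0.211
grip_force: 0.4
t: 4.12
eef_pos: [566.8, 71.0, 110.6]
tcp_rot: [-3.142, 0.0, 1.734]
ft_force: [1.2, 0.6, -0.9]
opening: 0.213
grip_force: 0.2
4.12 [13.  72.8] 110.6 [-180.     0.    99.3] [ 1.2  0.6 -0.9] 0.2129137252160868
```

View pics/t3b.png

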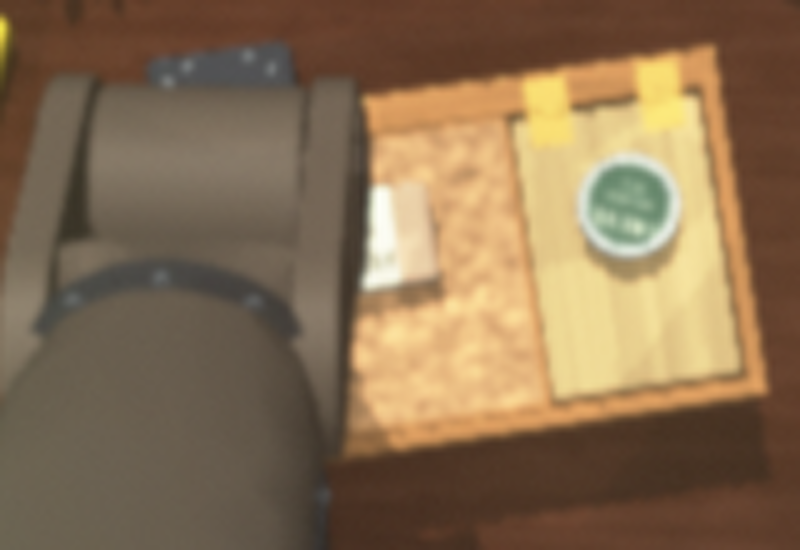

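The bar is on the cork with its leading end at crop (433,235), and straight. It needs 24 mm more, then back off and rise.

```bash
python3 -m crank '[[-5,0,0,0,20],[-10,0,0,0,20],[-15,0,0,0,20],[-19,0,0,0,20],[-22,0,0,0,20],[-24,0,0,0,20],[-24,0,0,0,20],[-24,0,0,0,20]]';python3 -m crank '[[15,0,0,0,20],[45,0,0,0,0],[60,0,-30,0,0],[80,0,-65,0,0],[110,0,-80,0,0],[150,0,-80,0,0],[180,0,-80,0,0],[180,0,-80,0,0],[180,0,-80,0,0]]'; python3 -c "
from h import *
st();snap('top','t4');cv2.imwrite('pics/t4b.png',cv2.resize(cv2.imread('pics/t4.png')[125:235,225:385],None,fx=5,fy=5,interpolation=2))"
```

```text
t: 4.83
eef_pos: [570.7, 47.4, 110.6]
tcp_rot: [3.142, 0.0, 1.734]
ft_force: [-0.5, -0.2, 0.3]
opening: 0.209
grip_force: 0.0
t: 5.58
eef_pos: [540.8, 226.6, 190.6]
tcp_rot: [-3.142, 0.0, 1.737]
ft_force: [0.3, 0.1, 0.1]
opening: 0.006
grip_force: 0.0
5.58 [ 13.5 230.6] 190.6 [-180.     0.    99.5] [0.3 0.1 0.1] 0.006335791021937865
```

View pics/t4b.png

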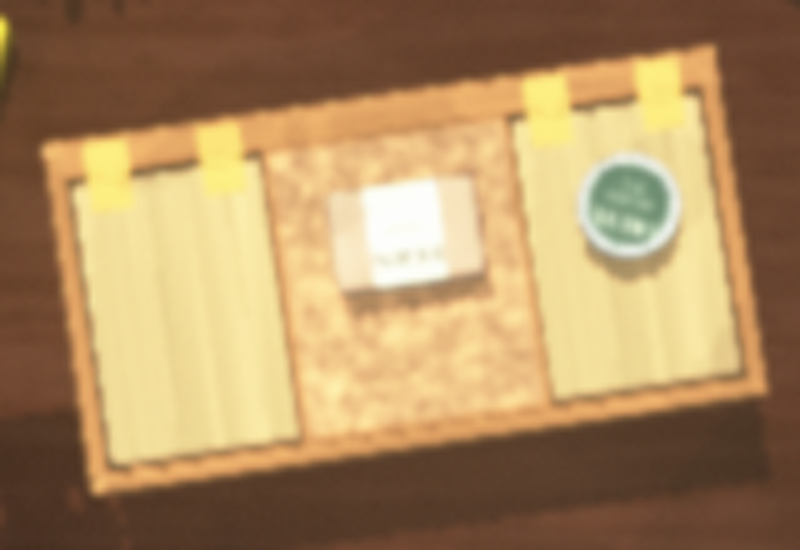

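The bar lies at crop (407,235), clear of both lid seams (about x 280 and 530), and the tin is unmoved. Next, the front of the left lid (case middle frame x ≈ -55, y ≈ 117).

```bash
python3 -c "
from h import *
print(shift(-55,118,112))"
```

```text
[-111.7  -68.2   78.5   -0.2]
```

```bash
python3 -m crank '[[-30,-20,0,0,0],[-60,-40,0,0,0],[-90,-60,0,0,0],[-112,-68,20,0,0],[-112,-68,50,0,0],[-112,-68,70,0,0],[-112,-68,78,0,0],[-112,-68,78,0,0],[-112,-68,78,0,0]]'; python3 -m crank '[[0,0,2,0,0],[0,0,4,0,0],[0,0,6,0,0],[0,0,8,0,0],[0,0,8,0,0]]'; python3 -c "
from h import *
st()"
```

```text
t: 6.38
eef_pos: [492.8, 103.2, 112.9]
tcp_rot: [-3.141, 0.0, 1.733]
ft_force: [1.1, 0.5, 0.6]
opening: 0.004
grip_force: 0.0
t: 6.8
eef_pos: [492.7, 103.7, 104.7]
tcp_rot: [3.141, 0.0, 1.734]
ft_force: [-0.1, 0.5, 1.6]
opening: 0.008
grip_force: 1.0
6.8 [-54.6 117.6] 104.7 [180.    0.   99.4] [-0.1  0.5  1.6] 0.007598809130476179
```

Contact is at TCP z ≈ 105. Pressing about 5.5 mm further, then drawing back.

```bash
python3 -m crank '[[0,0,1.5,0,0],[0,0,3,0,0],[0,0,4,0,0],[0,0,5,0,0],[0,0,5.3,0,0],[0,0,5.3,0,0]]'; python3 -m crank '[[0,0,-4,0,0],[0,0,-10,0,0],[0,0,-18,0,0],[0,0,-18,0,0],[0,0,-18,0,0]]';python3 -c "
from h import *
st()"
```

```text
t: 7.3
eef_pos: [492.7, 103.7, 99.5]
tcp_rot: [3.141, 0.0, 1.734]
ft_force: [0.2, 1.6, 3.5]
opening: 0.005
grip_force: 2.1
t: 7.72
eef_pos: [492.6, 103.6, 118.0]
tcp_rot: [3.14, 0.0, 1.734]
ft_force: [0.9, 0.6, 0.7]
opening: 0.004
grip_force: 0.9
7.72 [-54.7 117.4] 118.0 [179.9   0.   99.3] [0.9 0.6 0.7] 0.004271801584115424
```

The force dropped to 3.5 N at depth, so the catch has probably let go. I'll draw well clear and look.

```bash
python3 -m crank '[[0,-3,-10,0,0],[0,-6,-22,0,0],[0,-10,-36,0,0],[0,-14,-55,0,0],[0,-20,-80,0,0],[20,-20,-100,0,0],[60,-20,-110,0,0],[100,-20,-110,0,0],[130,-20,-110,0,0],[130,-20,-110,0,0]]'; python3 -m crank '[[0,0,0,0,0],[0,0,0,0,0],[0,0,0,0,0],[0,0,0,0,0],[0,0,0,0,0],[0,0,0,0,0],[0,0,0,0,0],[0,0,0,0,0],[0,0,0,0,0],[0,0,0,0,0]]'; python3 -c "
from h import *
st();snap('top','t5');snap('scene','s5');b=cv2.resize(cv2.imread('pics/t5.png')[125:235,225:385],(436,300),interpolation=2)
a=cv2.resize(cv2.imread('pics/s5.png')[150:270,235:410],(436,300),interpolation=2)
cv2.imwrite('pics/t5b.png',np.vstack([b,a]))"
```

```text
t: 8.55
eef_pos: [450.3, 232.3, 228.0]
tcp_rot: [3.141, -0.001, 1.737]
ft_force: [-0.0, 0.2, -0.1]
opening: 0.001
grip_force: 0.0
t: 9.38
eef_pos: [451.6, 228.6, 227.3]
tcp_rot: [-3.142, 0.0, 1.734]
ft_force: [0.8, -0.2, -0.1]
opening: 0.005
grip_force: 0.0
9.38 [-74.1 247.5] 227.3 [-180.     0.    99.3] [ 0.8 -0.2 -0.1] 0.005286357453752979
```

View pics/t5b.png

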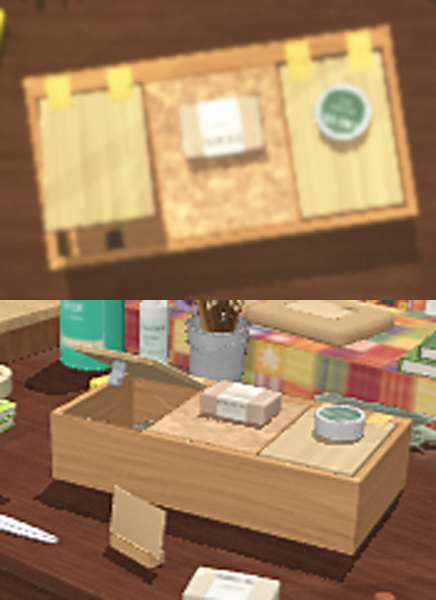

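The left lid stands ajar, with its front edge at (105,225) in the upper view. The bar is flat on the ledge at (222,125), and the right lid is shut with its tin in place. I'll let it settle, check the lid is still, and hand in.

```bash
python3 -m crank '[[0,0,0,0,0],[0,0,0,0,0],[0,0,0,0,0],[0,0,0,0,0],[0,0,0,0,0],[0,0,0,0,0],[0,0,0,0,0],[0,0,0,0,0],[0,0,0,0,0],[0,0,0,0,0]]' >/dev/null; python3 -m crank '[[0,0,0,0,0],[0,0,0,0,0],[0,0,0,0,0],[0,0,0,0,0],[0,0,0,0,0],[0,0,0,0,0],[0,0,0,0,0],[0,0,0,0,0],[0,0,0,0,0],[0,0,0,0,0]]' ; python3 -c "
from h import *
snap('scene','s6');a,b=[cv2.imread(f'pics/{n}.png')[150:270,235:410].astype(int) for n in('s5','s6')]
print(abs(a-b).max(),(abs(a-b).max(2)>20).sum())
print(env.job_done())"
```

```text
t: 11.15
eef_pos: [451.6, 228.6, 227.3]
tcp_rot: [3.142, 0.0, 1.734]
ft_force: [-0.6, 0.0, -0.1]
opening: 0.008
grip_force: 0.0
8 0
the job is handed in; nothing more can be done
None
```

I handed the job in at about 11 s of the 38 s allowed: the soap bar lies flat on the cork ledge, clear of both lids, the left lid stands ajar and still, and the right lid is shut with its tin in place (seen in the last pictures; no verdict was returned).

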